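# Start the stirrer under the conical flask, one-way

## Robot

A 6-joint arm with a two-finger parallel gripper is mounted at the origin on the work surface. World frame = base frame: x ahead of the robot, y to its left, z up, the work surface at z = 0. Lengths are in m, angles in rad, forces in N, time in s.
With the tool pointing down it reaches from about 0.35 to 0.975 m from the base axis. Payload 4.9 kg.
Tool frame: the origin (TCP) lies midway between the tips of the shut fingers; the grasp point (between the pads) lies 19 mm behind it; z points along the fingers, y is the direction in which the jaws open and shut (so a half turn about z gives the same grasp; the last joint's range is limited). The gripper opens to 85 mm and grips with 20 to 120 N. Pads are 22 mm wide; open, the fingers measure 114 mm over their backs; the gripper's body (76 mm by 85 mm) begins 54 mm behind the grasp point. The pads swing forward as they close: fully open they stand 13 mm farther back than shut.
Start: joints at [-1.416, 0.053, 1.613, -0, 1.476, -0.119], TCP at [0.169, -0.602, 0.231] pointing down, gripper open.
Joint ranges: [-3.01, 3.01], [-1.01, 2.22], [0.06, 2.58], [-1.02, 4.17], [0.09, 2.62], [-3.14, 3.14]. Speed limits (rad/s): [2.57, 2.57, 3.14, 3.14, 3.14, 3.14].

## Interface

Orientations are given as a unit quaternion [w, x, y, z].
In Python, from plant import state, grab_frame, camera_info, job_done, cut_out gives the robot as it stands.
- The arm moves only by the tool step_arm, never from a script. Its argument "moves" is a list of rows, each a list of 7 numbers: the shift along the tool's x, y, z in m, then the turn, a rotation vector about the tool's x, y, z in rad, then the finger opening in m, from 0 to 0.0854. A call has 1 to 8 rows; each row shifts and turns the commanded pose from where the row before left it, along the tool's axes as they then stand; what a row does not reach is not made up. A row lasts 1/10 s, in which the tool goes at most 50 mm and 8.59 degrees, less where a joint would pass 70% of its speed; a pose out of reach is approached as far as the arm can. A call is refused whole if a number of a shift passes 0.05 or a number of a turn 0.15, either way. A call with a gripper value outside its range is refused whole. The fingers move at their own pace and stop on an object; the grip force is fixed at half the most. Time passes only in rows, so rows that do not move let the fingers close. It gives the time, the measured TCP pose, the force and the opening at its end, in the units of the state.
- state(): the state, without advancing time (a new reading comes with each control period).
- grab_frame(name): name is "scene" or "top" or "wrist"; returns (picture, depth): 400x640x3 uint8, red, green, blue; 400x640 float32, m along the optical axis (not along the pixel's ray), 0 where there is no reading.
- camera_info(name): a dict with "intrinsics" (3x3 intrinsics, pixels), "world_from_camera" (4x4, takes a point from camera to world coordinates). Camera axes: x right, y down, z forward; pixel columns grow to the right and rows downward; lengths in m; the calibration is good to about 2 mm. A picture is of the moment at which its call begins: read the wrist's pose just before it. camera_info takes no time and is no camera call; for the wrist camera it gives the pose at the moment of the call.
- job_done(): hands the job in, once; it reports no verdict.
Trained networks look in the newest picture that a camera, given by its name, has taken for a name from the list of things; names that differ only in an ending like _2 or _b are one class to them, and where a whole thing is asked for, a point or a joint stands for the part that bears it (a point fixed in the world has none). Each returns a list of dicts, best first, with "conf" (0 to 1); they miss things now and then, are a little off and sometimes report something else, mostly with a low value. They report only what shows in the picture. A call takes as long as a camera call.
- cut_out(camera, query): "mask" (400x640 bool, what is visible of it) and "point" ([column, row] in pixels, amid what is visible of it).
The state is a dict: "time": time; "joint_pos": joint angles; "joint_vel": joint speeds; "joint_efforts": joint torques, N m; "tool_pos": TCP position; "tool_rot": TCP orientation; "contact_force": force on the tool from outside, world axes, zero at the start; "ft_torque": the same for the moment, N m; "gripper_width": opening from 0.0 (shut) to 1.0 (fully open).
Only numpy, scipy, OpenCV 4.12 (cv2) and the standard library are available. Lean on these libraries where they do the work, as an engineer would, in place of code of your own. Each camera call takes 0.05 s, during which the arm holds its last target.

## Task

Start the magnetic stirrer that the conical flask stands on, stirring one way: with its power still off, gently press down the upper (far) end of its mode rocker, on the right of its console as seen from the robot, so that it tips right over to one-way, then do the same with its power rocker, on the left, to switch it on, and withdraw. Press lightly and only with the fingers; leave the speed knobs as they are set, the other stirrer's switches (it is running) alone, and everything standing where it is.

Things in the scene. Friction and masses are not known exactly. Their poses are not given: they have to be found in the camera images.
- stirrer_flask: Magnetic stirrer that carries the conical flask, standing left or right; fixed to the bench. Grey housing 250 deep x 180 wide x 95 mm high, square steel plate on top, upper face 101 mm up. Origin: centre of its underside; x to its back, y to its left as seen from the robot, z up. Its sloping console faces the robot, turned up to 0.22 rad.
- stirrer_bottle: The other stirrer, the same in every way, which carries the cylindrical bottle. Leave it as it is.
- flask_console (a point): Centre of the flat console of the flask's stirrer, under the speed knob; axes as the stirrer's. It rises 15 deg to the back, from 55 to 79 mm high (normal -0.258, 0, 0.966; up the slope 0.966, 0, 0.258). In a row across it: power rocker 58 mm to +y (left, small lamp above it), round speed knob (35 mm wide, 19 mm proud) at this point, mode rocker 58 mm to -y (right).
- flask_power (a joint): Power rocker of the flask's stirrer: black, 31 mm up the slope x 22 mm wide, two faces in a shallow V over a mid pivot, bezel 2 mm high. White stroke on its upper end, ring on its lower. In rad: -0.17 lower end down = off (start), +0.17 upper end down = on. Stays where it is left; takes about 2 N on the raised end, which goes down 4 mm to a firm stop.
- flask_mode (a joint): Mode rocker of the flask's stirrer, same size and feel, unmarked; on the console one short stroke above its upper end (one-way), two strokes below its lower end (two-way). In rad: -0.17 lower end down = two-way (start), +0.17 upper end down = one-way.
- bottle_power (a joint): Power rocker of the bottle's stirrer: on at the start (+0.17). Leave it.
- bottle_mode (a joint): Mode rocker of the bottle's stirrer: two-way at the start (-0.17). Leave it.
- flask_power_upper (a point): Point on the face of the upper (far) half of the power rocker of the flask's stirrer, 11 mm from its pivot line and in the middle of its width: the place to press for on. About 8 mm above the console while the end is up, 4.5 mm when it is down.
- flask_mode_upper (a point): Point on the face of the upper (far) half of the mode rocker of the flask's stirrer, 11 mm from its pivot line, mid-width: the place to press for one-way. About 8 mm above the console while the end is up, 4.5 mm when down.
- bottle_power_upper (a point): The same upper-end point on the power rocker of the bottle's stirrer.
- bottle_mode_upper (a point): The same upper-end point on the mode rocker of the bottle's stirrer.
- flask_speed_mark (a point): White pointer mark on the speed knob of the flask's stirrer, 12 mm from the knob's axis, on its outer face. The knob may be set anywhere; it turns easily.
- bottle_speed_mark (a point): The same pointer mark on the speed knob of the bottle's stirrer.
- flask_mid (a point): Stoppered conical flask of amber glass, loose, on its stirrer's plate: foot 104 mm across, neck 34 mm, 192 mm high with stopper. Point on its axis 90 mm above its foot.
- bottle_mid (a point): Cylindrical amber bottle with a grey screw cap, loose, on its stirrer's plate: 86 mm across, 171 mm high. Point on its axis 90 mm above its foot.
- jar_mid (a point): White plastic jar on the bench, loose, 68 mm across, 85 mm high. Point at its centre, half-way up.
- mortar_mid (a point): White ceramic bowl on the bench, loose, 84 mm across the rim, 55 mm high. Point at its centre, half-way up.

How it is judged:
On the way, in this order (a step that is already met when the one before it is completed fails the run):
1. the mode rocker of the flask's stirrer is tipped to one-way while its power is still off (value of joint flask_mode above 0.1 rad and value of joint flask_power below -0.1 rad), for 0.1 s.
2. then its power rocker is tipped to on (value of joint each of flask_power, flask_mode above 0.1 rad), for 0.1 s.
At the end, for the whole second after the job is handed in: The flask's stirrer has its mode rocker tipped to one-way and its power rocker to on (each within 0.07 rad of its stop, past +-0.1 rad); knob marks and the other stirrer's rockers are within 3 mm of where they were; flask, bottle, jar and bowl are within 12 mm of where they stood (all of step 2 and distance of each of flask_speed_mark, bottle_speed_mark, bottle_power_upper, bottle_mode_upper from where it was at the start of the episode below 0.003 m and distance of each of flask_mid, bottle_mid, jar_mid, mortar_mid from where it was at the start of the episode below 0.012 m); the robot touches nothing.
It fails at once if a speed knob was turned or a switch of the other stirrer tipped (its mark moved over 3 mm) (distance of any of flask_speed_mark, bottle_speed_mark, bottle_power_upper, bottle_mode_upper from where it was at the start of the episode above 0.003 m).
It fails at once if a standing thing was pushed, lifted or tipped (moved over 12 mm) (distance of any of flask_mid, bottle_mid, jar_mid, mortar_mid from where it was at the start of the episode above 0.012 m).
It fails at once if a stirrer was pressed hard (over 30 N) (contact force between the fingers and stirrer_flask above 30 N or contact force between the fingers and stirrer_bottle above 30 N).
It fails at once if a stirrer was touched with the arm or gripper body instead of the fingers (contact force between the arm and stirrer_flask above 2 N or contact force between the arm and stirrer_bottle above 2 N).
It fails at once if the power was switched on in two-way mode (value of joint flask_power above 0 rad and value of joint flask_mode below 0 rad).
It also fails if it takes over 43 s, if anything falls off the work surface, if the arm or the gripper's body presses on something with over 40 N, if the wrist force passes 120 N, or if a joint passes its speed limit or range.

## Working session

There is one attempt and no reset: what is moved stays moved. The work goes in short steps, Python scripts to look and compute and a tool call to move; the robot and the scene stay as the last step left them, time stands still between calls to the robot, and variables do not carry over. Pictures are saved under pics/ and viewed, and the job is handed in when it is done.

Besides the shell and the picture viewer there is one more tool, called after "Call:" as name(argument=value, ...) on one line, values as JSON. step_arm: Moves the arm, as the interface text tells. Its arguments: {"type":"object","properties":{"moves":{"type":"array"}},"required":["moves"]}

```bash
ls; mkdir -p pics
cat > h.py <<'E'
import numpy as np, cv2
from plant import state, grab_frame, camera_info, job_done, cut_out
def save(n,img): cv2.imwrite('pics/'+n,cv2.cvtColor(img,cv2.COLOR_RGB2BGR))
def unproj(ci,u,v,d):
    K=np.array(ci['intrinsics']);T=np.array(ci['world_from_camera'])
    p=np.array([(u-K[0,2])/K[0,0]*d,(v-K[1,2])/K[1,1]*d,d,1.0]);return (T@p)[:3]
def proj(ci,p):
    K=np.array(ci['intrinsics']);T=np.linalg.inv(np.array(ci['world_from_camera']))
    c=(T@np.append(p,1))[:3];q=K@c;return q[:2]/q[2],c[2]
E
python3 - <<'E'
from h import *
s=state();print(s['time'],s['tool_pos'],s['tool_rot'],s['contact_force'])
for n in ('scene','top','wrist'):
    p,d=grab_frame(n);save(n+'0.png',p);np.save(n+'0.npy',d)
    ci=camera_info(n);print(n,np.round(ci['intrinsics'],1).tolist(),np.round(ci['world_from_camera'],3).tolist())
    for q in ['flask_mid','stirrer_flask','flask_mode_upper','flask_power_upper','bottle_mid','flask_console'] if n!='wrist' else []:
        for r in cut_out(n,q)[:2]:
            u,v=np.array(r['point']); dd=d[int(v),int(u)]
            print(q,round(r['conf'],2),u,v,r['mask'].sum(),np.round(unproj(ci,u,v,dd),3))
print(state()['time'])
E
```

```text
pics
0.0 [ 0.1688979  -0.60109229  0.23004665] [-1.04152838e-03  9.90643943e-01  1.36467917e-01 -2.54490703e-05] [-0.78425374 -0.43449685 -0.01736757]
scene [[489.2, 0.0, 321.3], [0.0, 489.2, 193.3], [0.0, 0.0, 1.0]] [[0.763, 0.573, -0.298, 1.061], [0.646, -0.683, 0.341, -0.529], [-0.008, -0.453, -0.892, 1.511], [0.0, 0.0, 0.0, 1.0]]
flask_mid 0.63 375.2 181.3 1013 [0.721 0.113 0.193]
stirrer_flask 0.77 354.6 185.0 3328 [0.653 0.104 0.099]
stirrer_flask 0.74 376.7 116.4 436 [0.518 0.411 0.031]
flask_mode_upper 0.47 329.7 179.3 28 [0.569 0.079 0.073]
bottle_mid 0.67 305.7 250.5 983 [ 0.717 -0.205  0.238]
bottle_mid 0.58 290.6 256.4 3727 [ 0.659 -0.214  0.104]
flask_console 0.9 354.8 185.1 3444 [0.654 0.104 0.099]
top [[493.3, 0.0, 317.5], [0.0, 493.3, 192.5], [0.0, 0.0, 1.0]] [[-0.017, -0.984, 0.176, 0.32], [-1.0, 0.015, -0.012, 0.019], [0.009, -0.176, -0.984, 1.637], [0.0, 0.0, 0.0, 1.0]]
flask_mid 0.62 275.1 158.5 867 [0.681 0.126 0.204]
stirrer_flask 0.79 271.2 185.9 3756 [0.62  0.147 0.094]
flask_power_upper 0.43 253.7 202.8 77 [0.57  0.205 0.066]
bottle_mid 0.89 380.3 156.0 801 [ 0.672 -0.181  0.254]
flask_console 0.7 272.8 184.1 3580 [0.624 0.141 0.101]
wrist [[301.9, 0.0, 322.8], [0.0, 301.9, 201.4], [0.0, 0.0, 1.0]] [[0.27, -0.916, -0.295, 0.245], [-0.963, -0.258, -0.083, -0.58], [-0.0, 0.306, -0.952, 0.375], [0.0, 0.0, 0.0, 1.0]]
0.75
```

Run:
```python
import cv2
a=cv2.imread('pics/top0.png');b=cv2.imread('pics/scene0.png')
cv2.imwrite('pics/top0z.png',cv2.resize(a[120:250,200:460],(780,390),interpolation=cv2.INTER_CUBIC))
cv2.imwrite('pics/both0.png',cv2.resize(b,(800,500)))
```

```text
(no output)
```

View pics/top0z.png

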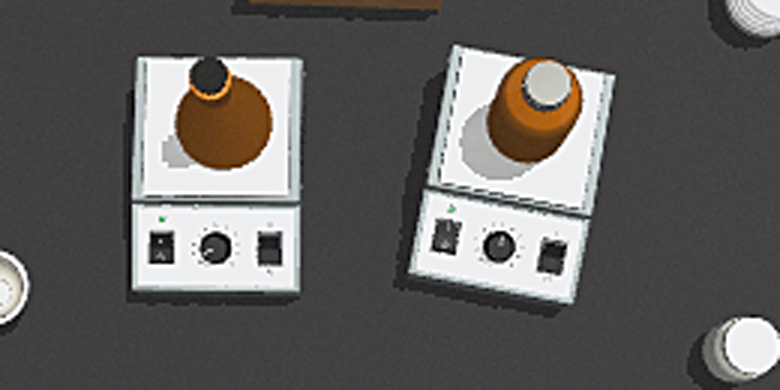

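View pics/both0.png

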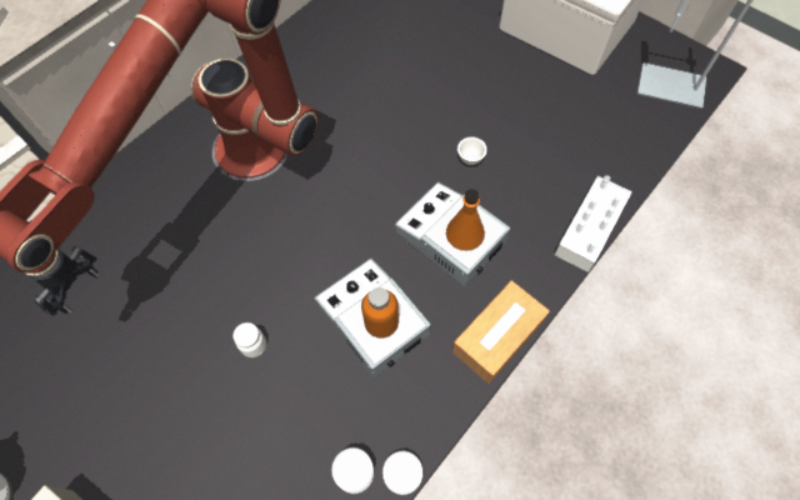

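View pics/wrist0.png

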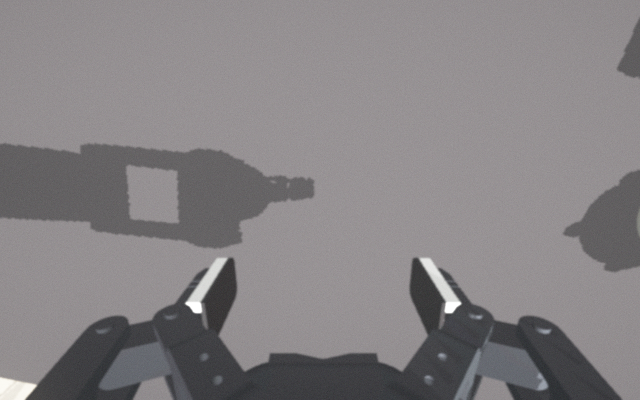

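Flask stirrer is on the left, nearly square to the robot. In the top picture its rockers are at about (254,202) and (290,203), with the knob at (272,202). The bowl is to its left, the bottle stirrer to its right.

Run:
```python
from h import *
ci=camera_info('top');d=np.load('top0.npy')
for n,u,v in [('power',253.7,202.3),('knob',271.7,202.3),('mode',289.7,202.7),('cornerL',244.5,216.5),('cornerR',299.5,216.5),('consTL',244.5,188),('consTR',299.5,188),('flask',275,170)]:
    dd=np.median(d[int(v)-1:int(v)+2,int(u)-1:int(u)+2]);print(n,np.round(unproj(ci,u,v,dd),3))
s=state();print(s['joint_pos'])
from scipy.spatial.transform import Rotation as R
w,x,y,z=s['tool_rot'];r=R.from_quat([x,y,z,w]);print(r.as_matrix().round(3))
T=np.array(camera_info('wrist')['world_from_camera'])
print('cam in tool',(r.inv().apply(T[:3,3]-s['tool_pos'])).round(4));print((r.inv().as_matrix()@T[:3,:3]).round(3))
```

```text
power [0.571 0.205 0.07 ]
knob [0.568 0.146 0.086]
mode [0.568 0.089 0.072]
cornerL [0.535 0.243 0.004]
cornerR [0.525 0.059 0.056]
consTL [0.617 0.234 0.076]
consTR [0.615 0.057 0.076]
flask [0.66  0.131 0.144]
[-1.41601246e+00  5.26976795e-02  1.61291638e+00  4.49385066e-06
  1.47602049e+00 -1.18961179e-01]
[[ 0.963  0.27  -0.   ]
 [ 0.27  -0.963  0.   ]
 [ 0.    -0.    -1.   ]]
cam in tool [ 0.0792 -0.0003 -0.1437]
[[ 0.    -0.952 -0.306]
 [ 1.     0.    -0.   ]
 [ 0.    -0.306  0.952]]
```

Call:
step_arm(moves=[[0, 0, -0.015, 0, 0, 0.137, 0], [0, 0, -0.015, 0, 0, 0.137, 0], [0.018, -0.0373, 0, 0, 0, 0, 0], [0.018, -0.0373, 0, 0, 0, 0, 0], [0.018, -0.0373, 0, 0, 0, 0, 0], [0.018, -0.0373, 0, 0, 0, 0, 0], [0.018, -0.0373, 0, 0, 0, 0, 0], [0.018, -0.0373, 0, 0, 0, 0, 0]])

```text
time: 1.55
tool_pos: [0.2775, -0.3764, 0.2614]
tool_rot: [0.0, 1.0, -0.0, 0.0]
contact_force: [1.4, 0.1, -0.0]
gripper_width: 0.001
```

Call:
step_arm(moves=[[0.018, -0.0373, 0, 0, 0, 0, 0], [0.018, -0.0373, 0, 0, 0, 0, 0], [0.018, -0.0373, 0, 0, 0, 0, 0], [0.018, -0.0373, 0, 0, 0, 0, 0], [0.018, -0.0373, 0, 0, 0, 0, 0], [0.018, -0.0373, 0, 0, 0, 0, 0], [0.018, -0.0373, 0, 0, 0, 0, 0], [0.018, -0.0373, 0, 0, 0, 0, 0]])

```text
time: 2.35
tool_pos: [0.4216, -0.0779, 0.2617]
tool_rot: [0.0, 1.0, -0.0, 0.001]
contact_force: [0.6, -0.3, 0.5]
gripper_width: 0.0
```

Call:
step_arm(moves=[[0.018, -0.0373, 0, 0, 0, 0, 0], [0.018, -0.0373, 0, 0, 0, 0, 0], [0.018, -0.0373, 0, 0, 0, 0, 0], [0.018, -0.0373, 0, 0, 0, 0, 0], [0.018, -0.0373, 0, 0, 0, 0, 0], [0.018, -0.0373, 0, 0, 0, 0, 0], [0, 0, 0, 0, 0, 0, 0]])

```text
time: 3.05
tool_pos: [0.53, 0.1478, 0.2609]
tool_rot: [-0.001, 1.0, 0.002, -0.0]
contact_force: [0.9, 0.3, 0.5]
gripper_width: 0.001
```

```bash
cat > look.py <<'E'
import sys
from h import *
n=sys.argv[1];s=state();ci=camera_info('wrist');p,d=grab_frame('wrist');save(n+'.png',p);np.save(n+'.npy',d);np.save(n+'_T.npy',np.array(ci['world_from_camera']))
print(s['time'],s['tool_pos'].round(4) if hasattr(s['tool_pos'],'round') else s['tool_pos'],s['tool_rot'],np.round(s['contact_force'],2),s['gripper_width'])
E
python3 look.py w1
```

```text
3.05 [0.53   0.1478 0.2609] [-5.87207756e-04  9.99997282e-01  2.24923184e-03 -1.76914320e-04] [0.87 0.28 0.51] 0.0009123559164564758
```

View pics/w1.png

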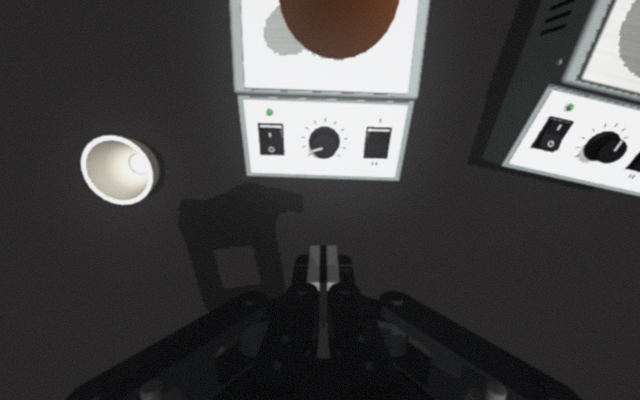

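Run:
```python
from h import *
a=cv2.imread('pics/w1.png')
cv2.imwrite('pics/w1z.png',cv2.resize(a[90:190,230:430],(800,400),interpolation=cv2.INTER_CUBIC))
ci=camera_info('wrist');d=np.load('w1.npy')
g=cv2.cvtColor(a,cv2.COLOR_BGR2GRAY)
P=[];
for v in range(102,175):
  for u in range(250,408):
    if g[v,u]>190 and d[v,u]>0:
      P.append(unproj(ci,u,v,d[v,u]))
P=np.array(P);c=np.median(P,0)
for _ in range(6):
    c=P.mean(0);n=np.linalg.svd(P-c,full_matrices=False)[2][2];n*=np.sign(n[2])
    r=(P-c)@n;P=P[abs(r)<max(2.5*np.median(abs(r)),.001)]
print('plane',c.round(4),n.round(4),len(P))
# dark rocker blobs
K=np.array(ci['intrinsics']);T=np.array(ci['world_from_camera'])
def hit(u,v,h=0):
    ray=T[:3,:3]@np.array([(u-K[0,2])/K[0,0],(v-K[1,2])/K[1,1],1]);o=T[:3,3]
    t=((c+n*h-o)@n)/(ray@n);return o+t*ray
m=((g<110).astype(np.uint8))
for nm,(u0,u1) in dict(power=(255,288),knob=(305,345),mode=(362,395)).items():
    k=np.zeros_like(m);k[118:165,u0:u1]=m[118:165,u0:u1]
    k=cv2.morphologyEx(k,cv2.MORPH_CLOSE,np.ones((5,5)))
    num,lab,st,ce=cv2.connectedComponentsWithStats(k)
    i=1+np.argmax(st[1:,4]);x,y,w,h,_=st[i];q=cv2.minAreaRect(np.argwhere(lab==i)[:,::-1].astype(np.float32))
    print(nm,st[i],ce[i].round(1),q,'ctr@h',hit(*ce[i],0.004 if nm!='knob' else .019).round(4),'ends',hit(x+w/2,y,.004).round(4),hit(x+w/2,y+h,.004).round(4))
np.savez('plane.npz',c=c,n=n)
```

```text
plane [0.573  0.1435 0.0697] [-0.2584  0.0084  0.966 ] 7185
power [259 124  25  31 625] [270.8 140.2] ((271.0, 139.0), (30.0, 24.0), 90.0) ctr@h [0.5709 0.203  0.0727] ends [0.5882 0.2006 0.0774] [0.5541 0.2038 0.0682]
knob [310 127  29  31 706] [323.9 141.8] ((324.0, 142.0), (30.0, 28.0), 90.0) ctr@h [0.5712 0.1455 0.0888] ends [0.5853 0.1449 0.0771] [0.5509 0.1447 0.0679]
mode [364 128  27  30 628] [377.  143.7] ((377.0491943359375, 142.4590301513672), (23.90143394470215, 31.1442928314209), 5.19442892074585) ctr@h [0.5675 0.0877 0.0728] ends [0.5845 0.0889 0.0774] [0.5512 0.0854 0.0685]
```

View pics/w1z.png

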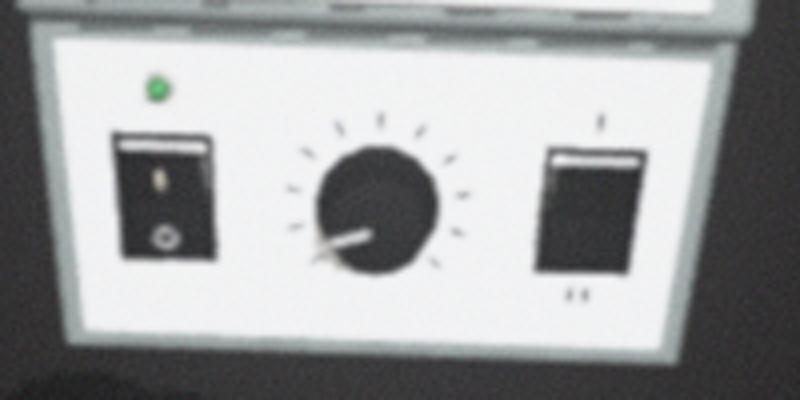

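Plane and rockers agree: yaw is about −0.03, the mode pivot is at about (0.568, 0.087) and the power pivot at about (0.571, 0.2025). In the zoom, power is at left, mode at right, and both upper ends are raised. Next I move above the mode rocker, leaning the tool back slightly.

Call:
step_arm(moves=[[0, 0, 0, 0, 0.087, 0.034, 0], [0.0052, 0.012, 0.0317, 0, 0, 0, 0], [0.0052, 0.012, 0.0317, 0, 0, 0, 0], [0.0052, 0.012, 0.0317, 0, 0, 0, 0], [0.0052, 0.012, 0.0317, 0, 0, 0, 0], [0.0052, 0.012, 0.0317, 0, 0, 0, 0], [0, 0, 0, 0, 0, 0, 0], [0, 0, 0, 0, 0, 0, 0]])

```text
time: 3.9
tool_pos: [0.5663, 0.0824, 0.1057]
tool_rot: [-0.0, 0.999, -0.018, 0.043]
contact_force: [0.3, 0.3, 1.1]
gripper_width: -0.002
```

```bash
python3 look.py w2
python3 - <<'E'
from h import *
s=state();ci=camera_info('wrist')
print(proj(ci,s['tool_pos']))
z=np.load('plane.npz')
for p in [(.568,.087),(.571,.2025),(.5786,.087)]:
    zz=z['c'][2]-(z['n'][0]*(p[0]-z['c'][0])+z['n'][1]*(p[1]-z['c'][1]))/z['n'][2]
    print(p,zz,proj(ci,[*p,zz+.005]))
E
```

```text
3.9 [0.5663 0.0824 0.1057] [-7.90723545e-06  9.98916661e-01 -1.78919280e-02  4.29579266e-02] [0.33 0.27 1.08] -0.00244947256798521
(array([323.64550037, 260.09352818]), np.float64(0.16099590065243224))
(0.568, 0.087) 0.0688144495457451 (array([317.11413412, 237.88342143]), np.float64(0.19342198964987212))
(0.571, 0.2025) 0.06861124994330943 (array([137.42550893, 239.15501487]), np.float64(0.1941055435117052))
(0.5786, 0.087) 0.07164934939015241 (array([316.35571715, 223.31125092]), np.float64(0.18831769446537605))
```

View pics/w2.png

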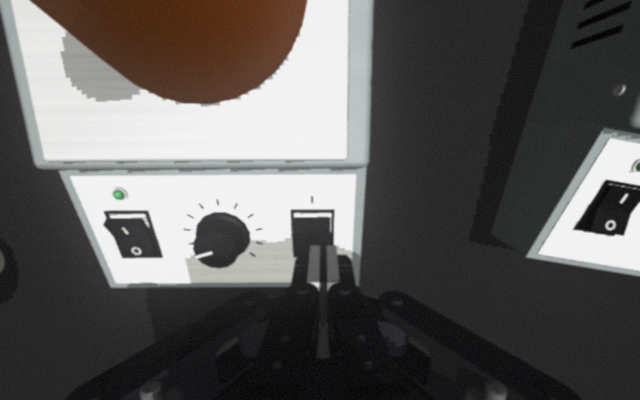

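Run:
```python
from h import *
a=cv2.imread('pics/w2.png')
cv2.imwrite('pics/w2z.png',cv2.resize(a[180:300,270:390],(600,600),interpolation=cv2.INTER_CUBIC))
cv2.imwrite('pics/w2y.png',cv2.resize(a[170:300,60:260],(800,520),interpolation=cv2.INTER_CUBIC))
T=np.load('w2_T.npy');ci=dict(intrinsics=camera_info('wrist')['intrinsics'],world_from_camera=T);d=np.load('w2.npy')
g=cv2.cvtColor(a,cv2.COLOR_BGR2GRAY)
P=[unproj(ci,u,v,d[v,u]) for v in range(178,280) for u in range(80,355) if g[v,u]>200 and d[v,u]>.12 ]
P=np.array(P)
for _ in range(6):
    c=P.mean(0);n=np.linalg.svd(P-c,full_matrices=False)[2][2];n*=np.sign(n[2])
    r=(P-c)@n;P=P[abs(r)<max(2.5*np.median(abs(r)),.001)]
print('plane',c.round(4),n.round(4),len(P), 'z at .568,.087',c[2]-(n[0]*(.568-c[0])+n[1]*(.087-c[1]))/n[2])
print('tip depths',[(v,[round(float(d[v,u]),3) for u in (312,318,330,336)]) for v in range(238,275,3)])
for v in range(240,262,3): print(v,(unproj(ci,314,v,d[v,314])-state()['tool_pos']).round(4))
np.savez('plane2.npz',c=c,n=n)
```

```text
plane [0.5845 0.154  0.0725] [-0.2591  0.0071  0.9658] 14231 z at .568,.087 0.06858453382681157
tip depths [(238, [0.194, 0.193, 0.198, 0.198]), (241, [0.195, 0.195, 0.199, 0.199]), (244, [0.197, 0.196, 0.201, 0.201]), (247, [0.151, 0.151, 0.15, 0.201]), (250, [0.147, 0.148, 0.148, 0.148]), (253, [0.144, 0.144, 0.144, 0.145]), (256, [0.142, 0.142, 0.141, 0.141]), (259, [0.138, 0.139, 0.137, 0.138]), (262, [0.135, 0.136, 0.137, 0.136]), (265, [0.134, 0.134, 0.132, 0.133]), (268, [0.131, 0.131, 0.132, 0.131]), (271, [0.129, 0.129, 0.13, 0.128]), (274, [0.126, 0.128, 0.127, 0.127])]
240 [-0.0017  0.0057 -0.0346]
243 [-0.0043  0.0059 -0.0361]
246 [0.0101 0.004  0.0061]
249 [0.0096 0.0039 0.009 ]
252 [0.0092 0.0038 0.0117]
255 [0.0095 0.0037 0.0161]
258 [0.009  0.0037 0.0183]
261 [0.0085 0.0036 0.0207]
```

View pics/w2z.png

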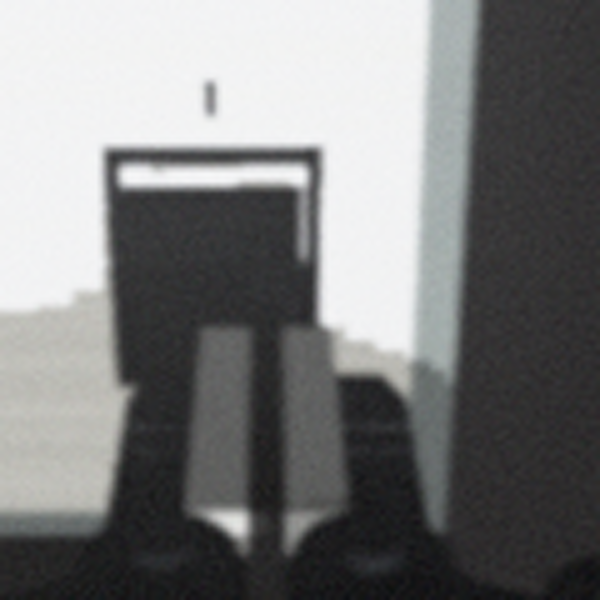

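View pics/w2y.png

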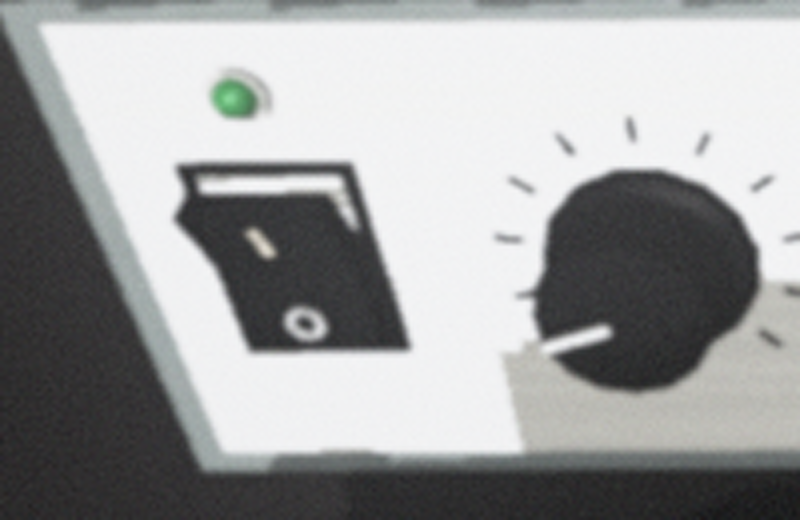

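Run:
```python
from h import *
K=camera_info('wrist')['intrinsics']
def hit(K,T,c,n,u,v,h):
    ray=T[:3,:3]@np.array([(u-K[0,2])/K[0,0],(v-K[1,2])/K[1,1],1]);o=T[:3,3]
    return o+((c+n*h-o)@n)/(ray@n)*ray
p1=np.load('plane.npz');p2=np.load('plane2.npz')
for nm,T,p,L in [('w1',np.load('w1_T.npy') if 0 else None,p1,None)]: pass
T1=np.load('w1_T.npy');T2=np.load('w2_T.npy')
z1=lambda x,y:(230+x/4,90+y/4)
print('w1 power',np.mean([hit(K,T1,p1['c'],p1['n'],*z1(*q),.002) for q in [(112,133),(211,135),(121,258),(217,259)]],0).round(4))
print('w1 mode',np.mean([hit(K,T1,p1['c'],p1['n'],*z1(*q),.002) for q in [(548,148),(648,150),(535,272),(632,275)]],0).round(4))
for q in [(104.3,211.3),(148,210.8),(162.5,257.5),(122.5,257.5)]: print(hit(K,T2,p2['c'],p2['n'],*q,.002).round(4))
print('w2 power',np.mean([hit(K,T2,p2['c'],p2['n'],*q,.002) for q in [(104.3,211.3),(148,210.8),(162.5,257.5),(122.5,257.5)]],0).round(4))
for q in [(291,210),(334,210),(294,256.6)]: print('w2 mode',hit(K,T2,p2['c'],p2['n'],*q,.002).round(4))
print('w1 mode corners',[hit(K,T1,p1['c'],p1['n'],*z1(*q),.002).round(4).tolist() for q in [(548,148),(648,150),(535,272),(632,275)]])
# top & scene
ci=camera_info('top');print('top',[hit(np.array(ci['intrinsics']),np.array(ci['world_from_camera']),p1['c'],p1['n'],*q,.002).round(4).tolist() for q in [(253.7,202.3),(289.7,202.7)]])
b=cv2.imread('pics/scene0.png');cv2.imwrite('pics/s0z.png',cv2.resize(b[130:210,310:410],(800,640)[:2],interpolation=cv2.INTER_CUBIC)[:600])
```

```text
w1 power [0.572  0.2048 0.0709]
w1 mode [0.5686 0.0889 0.071 ]
[0.59   0.217  0.0756]
[0.5893 0.1899 0.0756]
[0.5544 0.1913 0.0663]
[0.5554 0.2182 0.0663]
w2 power [0.5723 0.2041 0.0709]
w2 mode [0.5867 0.1018 0.0756]
w2 mode [0.5858 0.0753 0.0755]
w2 mode [0.552  0.1028 0.0662]
w1 mode corners [[0.5861, 0.102, 0.0756], [0.5858, 0.0755, 0.0757], [0.5515, 0.1027, 0.0663], [0.5508, 0.0753, 0.0664]]
top [[0.5713, 0.2049, 0.0707], [0.5682, 0.0894, 0.0709]]
```

View pics/s0z.png

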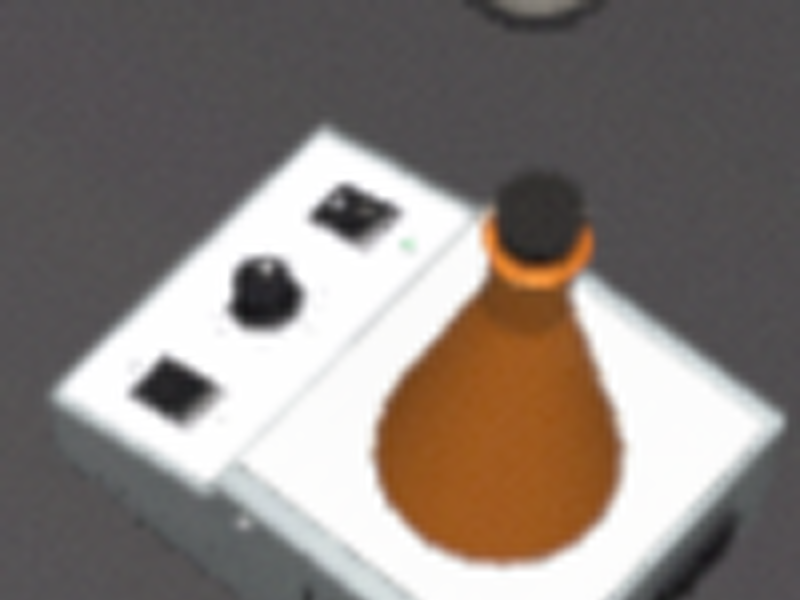

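All four estimates agree to about 1 mm: mode centre is (0.569, 0.089) and power centre is (0.572, 0.2045). I shift to the refined aim and come down to just above the rocker.

Call:
step_arm(moves=[[0.002, -0.0034, 0.006, 0, 0, 0, 0], [0.002, -0.0034, 0.006, 0, 0, 0, 0], [0, 0, 0.006, 0, 0, 0, 0], [0, 0, 0, 0, 0, 0, 0]])

```text
time: 4.35
tool_pos: [0.5719, 0.0902, 0.087]
tool_rot: [0.0, 0.999, -0.017, 0.043]
contact_force: [-0.1, 0.0, 0.1]
gripper_width: -0.0
```

```bash
python3 look.py w3;python3 - <<'E'
import cv2
a=cv2.imread('pics/w3.png')
cv2.imwrite('pics/w3z.png',cv2.resize(a[180:300,250:410],(800,600),interpolation=cv2.INTER_CUBIC))
E
```

```text
4.35 [0.5719 0.0902 0.087 ] [ 3.66036188e-05  9.98952061e-01 -1.67003754e-02  4.26130864e-02] [-0.12  0.02  0.1 ] -0.00013700285720600106
```

View pics/w3z.png

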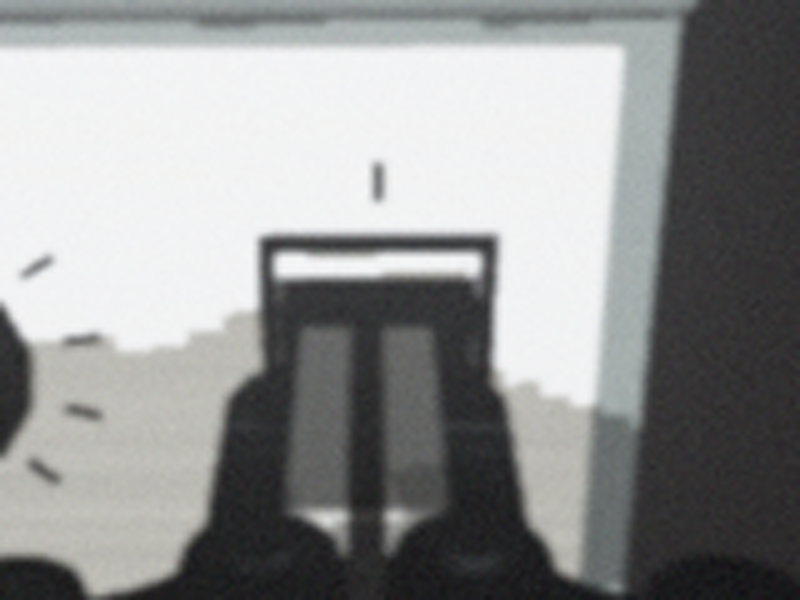

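The tip is centred over the mode rocker's raised end, close above it. Now pressing in small steps.

Call:
step_arm(moves=[[0, 0, 0.0015, 0, 0, 0, 0], [0, 0, 0.0015, 0, 0, 0, 0], [0, 0, 0.001, 0, 0, 0, 0], [0, 0, 0, 0, 0, 0, 0]])

```text
time: 4.8
tool_pos: [0.5728, 0.0897, 0.0839]
tool_rot: [0.0, 0.999, -0.017, 0.043]
contact_force: [0.2, -0.2, -0.3]
gripper_width: -0.0
```

Call:
step_arm(moves=[[0, 0, 0.001, 0, 0, 0, 0], [0, 0, 0.001, 0, 0, 0, 0], [0, 0, 0, 0, 0, 0, 0]])

```text
time: 5.1
tool_pos: [0.5729, 0.0897, 0.0818]
tool_rot: [0.0, 0.999, -0.017, 0.043]
contact_force: [0.7, -0.2, -0.7]
gripper_width: 0.0
```

Call:
step_arm(moves=[[0, 0, 0.001, 0, 0, 0, 0], [0, 0, 0, 0, 0, 0, 0]])

```text
time: 5.3
tool_pos: [0.5731, 0.0898, 0.0809]
tool_rot: [-0.0, 0.999, -0.017, 0.043]
contact_force: [0.1, 0.1, -0.5]
gripper_width: -0.001
```

```bash
python3 look.py w4;python3 - <<'E'
import cv2
a=cv2.imread('pics/w4.png')
cv2.imwrite('pics/w4z.png',cv2.resize(a[180:300,250:410],(800,600),interpolation=cv2.INTER_CUBIC))
E
```

```text
5.3 [0.5731 0.0898 0.0809] [-8.70637409e-06  9.98911891e-01 -1.70866997e-02  4.33944647e-02] [ 0.14  0.08 -0.53] -0.001277100463657673
```

View pics/w4z.png

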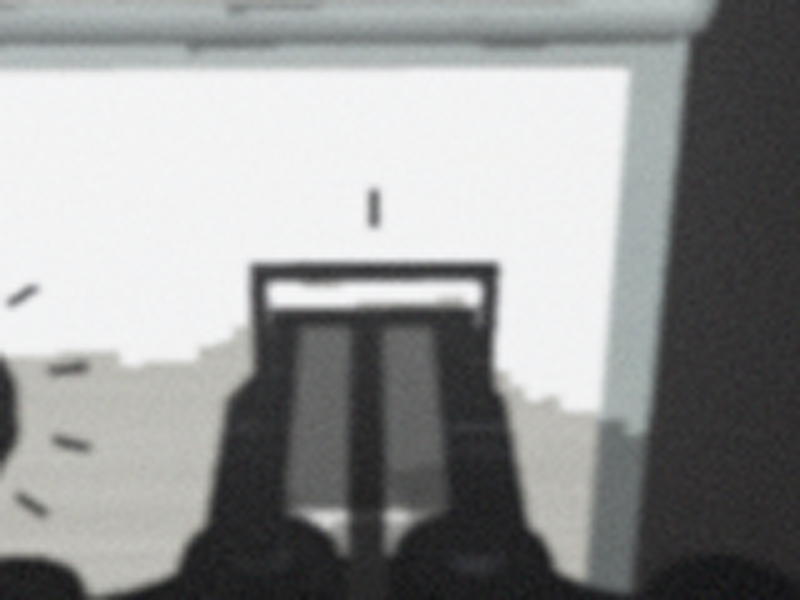

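Call:
step_arm(moves=[[0, 0, 0.001, 0, 0, 0, 0], [0, 0, 0, 0, 0, 0, 0]])

```text
time: 5.55
tool_pos: [0.5731, 0.0898, 0.0799]
tool_rot: [-0.0, 0.999, -0.017, 0.043]
contact_force: [-0.3, -0.2, 0.8]
gripper_width: -0.001
```

Call:
step_arm(moves=[[0, 0, 0.001, 0, 0, 0, 0], [0, 0, 0, 0, 0, 0, 0]])

```text
time: 5.75
tool_pos: [0.5734, 0.0898, 0.079]
tool_rot: [-0.0, 0.999, -0.017, 0.044]
contact_force: [0.4, 0.3, 0.5]
gripper_width: 0.001
```

Call:
step_arm(moves=[[0, 0, 0.001, 0, 0, 0, 0], [0, 0, 0, 0, 0, 0, 0]])

```text
time: 5.95
tool_pos: [0.5739, 0.0897, 0.0785]
tool_rot: [-0.0, 0.999, -0.017, 0.044]
contact_force: [0.7, -0.6, 1.3]
gripper_width: -0.0
```

```bash
python3 look.py w5;python3 - <<'E'
import cv2
a=cv2.imread('pics/w5.png')
cv2.imwrite('pics/w5z.png',cv2.resize(a[180:300,250:410],(800,600),interpolation=cv2.INTER_CUBIC))
E
```

```text
5.95 [0.5739 0.0897 0.0785] [-5.20653282e-06  9.98883731e-01 -1.70980294e-02  4.40334965e-02] [ 0.67 -0.65  1.3 ] -0.00019659820053813002
```

View pics/w5z.png

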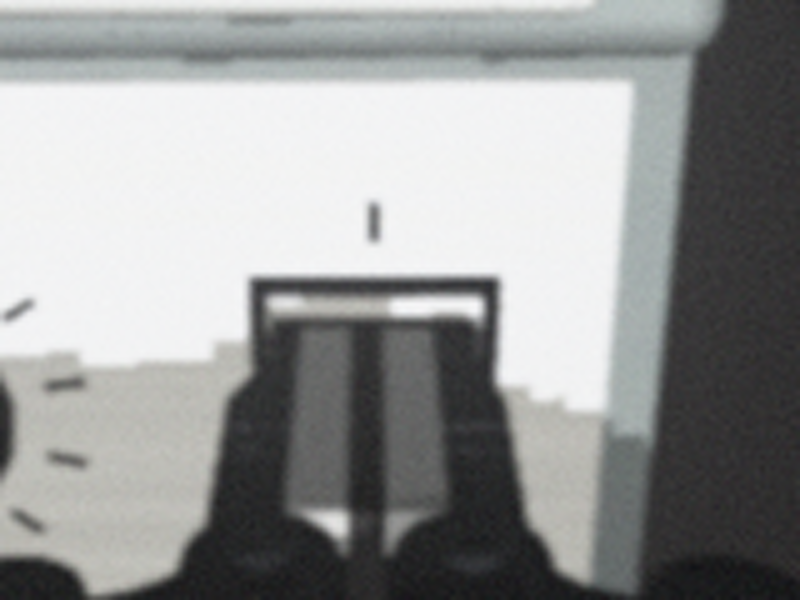

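Call:
step_arm(moves=[[-0.002, 0, 0, 0, 0, 0, 0], [0, 0, 0.001, 0, 0, 0, 0], [0, 0, 0, 0, 0, 0, 0]])

```text
time: 6.3
tool_pos: [0.5714, 0.0898, 0.0768]
tool_rot: [-0.0, 0.999, -0.017, 0.043]
contact_force: [0.3, -0.7, 1.6]
gripper_width: -0.004
```

Call:
step_arm(moves=[[0, 0, 0.001, 0, 0, 0, 0], [0, 0, 0, 0, 0, 0, 0]])

```text
time: 6.5
tool_pos: [0.5716, 0.0898, 0.0758]
tool_rot: [-0.0, 0.999, -0.017, 0.044]
contact_force: [0.1, -0.6, 2.2]
gripper_width: -0.001
```

Call:
step_arm(moves=[[0, 0, 0.001, 0, 0, 0, 0], [0, 0, 0, 0, 0, 0, 0]])

```text
time: 6.7
tool_pos: [0.5717, 0.0898, 0.0748]
tool_rot: [0.0, 0.999, -0.017, 0.044]
contact_force: [0.4, 0.2, 2.0]
gripper_width: -0.003
```

```bash
python3 look.py w6;python3 - <<'E'
import cv2
a=cv2.imread('pics/w6.png')
cv2.imwrite('pics/w6z.png',cv2.resize(a[180:300,250:410],(800,600),interpolation=cv2.INTER_CUBIC))
E
```

```text
6.7 [0.5717 0.0898 0.0748] [ 5.49811767e-06  9.98906332e-01 -1.70957667e-02  4.35186601e-02] [0.36 0.18 2.04] -0.0027492629155293677
```

View pics/w6z.png

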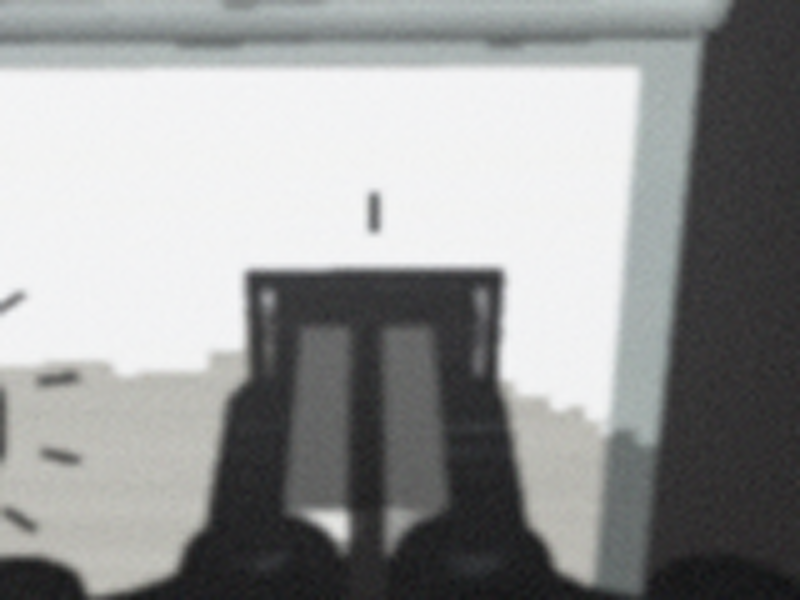

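The upper end has gone down: the white gap behind it is gone. I push on gently to the stop.

Call:
step_arm(moves=[[0, 0, 0.0005, 0, 0, 0, 0], [0, 0, 0, 0, 0, 0, 0]])

```text
time: 6.95
tool_pos: [0.5718, 0.0898, 0.0744]
tool_rot: [-0.0, 0.999, -0.017, 0.044]
contact_force: [0.6, 0.5, 1.1]
gripper_width: -0.001
```

Call:
step_arm(moves=[[0, 0, 0.0005, 0, 0, 0, 0], [0, 0, 0, 0, 0, 0, 0]])

```text
time: 7.15
tool_pos: [0.5718, 0.0898, 0.0739]
tool_rot: [-0.0, 0.999, -0.017, 0.044]
contact_force: [0.7, -0.3, 1.5]
gripper_width: 0.005
```

Call:
step_arm(moves=[[0, 0, 0.0005, 0, 0, 0, 0], [0, 0, 0, 0, 0, 0, 0]])

```text
time: 7.35
tool_pos: [0.5719, 0.0898, 0.0737]
tool_rot: [0.0, 0.999, -0.017, 0.044]
contact_force: [-0.8, 0.8, 5.0]
gripper_width: 0.001
```

Firm stop at 5 N. I lift off and move toward the power rocker.

Call:
step_arm(moves=[[0, 0, -0.01, 0, 0, 0, 0], [0, 0, -0.03, 0, 0, 0, 0], [0, 0, -0.03, 0, 0, 0, 0], [-0.005, -0.038, 0, 0, 0, 0, 0], [-0.005, -0.038, 0, 0, 0, 0, 0], [-0.004, -0.039, 0, 0, 0, 0, 0], [0, 0, 0, 0, 0, 0, 0], [0, 0, 0, 0, 0, 0, 0]])

```text
time: 8.15
tool_pos: [0.555, 0.2058, 0.1417]
tool_rot: [0.0, 0.999, -0.016, 0.043]
contact_force: [0.4, -0.1, 1.0]
gripper_width: 0.001
```

```bash
python3 look.py w7
```

```text
8.15 [0.555  0.2058 0.1417] [ 3.45968842e-04  9.98948149e-01 -1.61301484e-02  4.29219483e-02] [ 0.44 -0.1   1.02] 0.001337599206746628
```

View pics/w7.png

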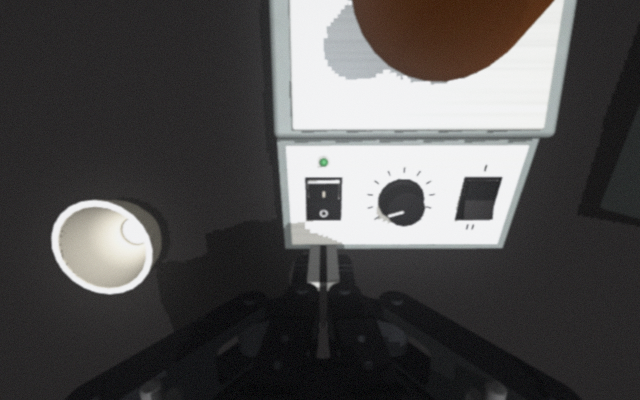

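Mode rocker is now tipped: at (480,198) its lower half is raised and catching light. Power at (324,198) is still off, and the tip is in line with it.

Call:
step_arm(moves=[[0.0072, 0, 0.02, 0, 0, 0, 0], [0.0073, 0, 0.02, 0, 0, 0, 0], [0, 0, 0.014, 0, 0, 0, 0], [0, 0, 0.004, 0, 0, 0, 0], [0, 0, 0, 0, 0, 0, 0]])

```text
time: 8.7
tool_pos: [0.5744, 0.204, 0.0846]
tool_rot: [0.0, 0.999, -0.018, 0.042]
contact_force: [-0.7, -0.4, -0.0]
gripper_width: 0.004
```

```bash
python3 look.py w8;python3 - <<'E'
import cv2
a=cv2.imread('pics/w8.png')
cv2.imwrite('pics/w8z.png',cv2.resize(a[180:300,250:410],(800,600),interpolation=cv2.INTER_CUBIC))
E
```

```text
8.7 [0.5744 0.204  0.0846] [ 2.95102327e-04  9.98945077e-01 -1.75277273e-02  4.24431864e-02] [-0.72 -0.39 -0.03] 0.003634166377010302
```

View pics/w8z.png

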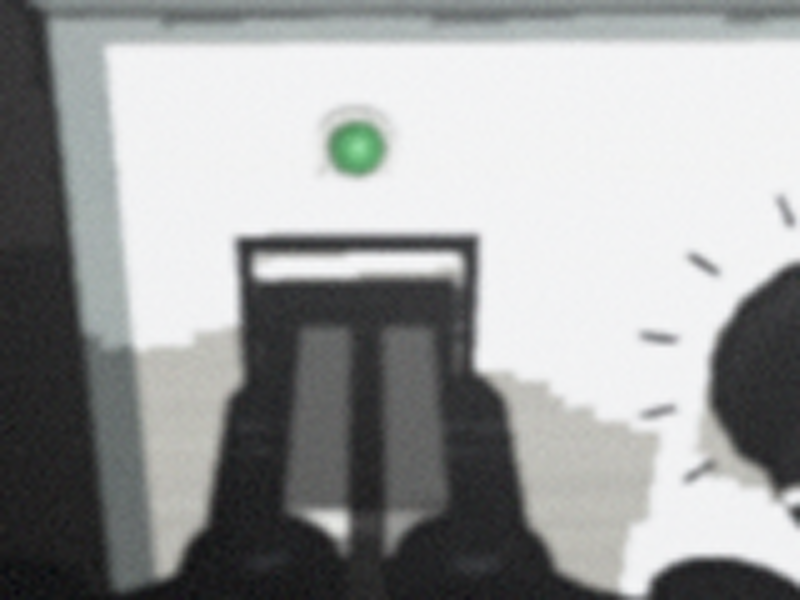

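Aligned to about 1 mm, so I press the same way.

Call:
step_arm(moves=[[0, -0.001, 0.002, 0, 0, 0, 0], [-0.001, 0, 0.002, 0, 0, 0, 0], [0, 0, 0.001, 0, 0, 0, 0], [0, 0, 0, 0, 0, 0, 0]])

```text
time: 9.15
tool_pos: [0.5745, 0.2059, 0.0805]
tool_rot: [0.0, 0.999, -0.017, 0.043]
contact_force: [0.5, -1.3, 0.2]
gripper_width: 0.0
```

Call:
step_arm(moves=[[0, 0, 0.001, 0, 0, 0, 0], [0, 0, 0.001, 0, 0, 0, 0], [0, 0, 0.001, 0, 0, 0, 0], [0, 0, 0, 0, 0, 0, 0]])

```text
time: 9.55
tool_pos: [0.5755, 0.2058, 0.078]
tool_rot: [-0.0, 0.999, -0.017, 0.044]
contact_force: [0.8, -1.0, 1.8]
gripper_width: 0.002
```

Call:
step_arm(moves=[[0, 0, 0.001, 0, 0, 0, 0], [0, 0, 0.0005, 0, 0, 0, 0], [0, 0, 0, 0, 0, 0, 0]])

```text
time: 9.85
tool_pos: [0.5749, 0.2058, 0.076]
tool_rot: [-0.0, 0.999, -0.017, 0.043]
contact_force: [0.2, -0.3, 1.5]
gripper_width: -0.005
```

Call:
step_arm(moves=[[0, 0, 0.0005, 0, 0, 0, 0], [0, 0, 0, 0, 0, 0, 0]])

```text
time: 10.05
tool_pos: [0.5748, 0.2058, 0.0752]
tool_rot: [0.0, 0.999, -0.017, 0.043]
contact_force: [0.1, 0.2, 1.7]
gripper_width: 0.004
```

Call:
step_arm(moves=[[0, 0, 0.0005, 0, 0, 0, 0], [0, 0, 0, 0, 0, 0, 0]])

```text
time: 10.25
tool_pos: [0.575, 0.2058, 0.0748]
tool_rot: [0.0, 0.999, -0.017, 0.043]
contact_force: [-0.0, 0.0, 1.5]
gripper_width: 0.005
```

Call:
step_arm(moves=[[0, 0, 0.0005, 0, 0, 0, 0], [0, 0, 0, 0, 0, 0, 0]])

```text
time: 10.45
tool_pos: [0.5752, 0.2058, 0.0745]
tool_rot: [-0.0, 0.999, -0.017, 0.044]
contact_force: [0.8, -0.1, 1.0]
gripper_width: -0.001
```

Call:
step_arm(moves=[[0, 0, 0.0005, 0, 0, 0, 0], [0, 0, 0, 0, 0, 0, 0]])

```text
time: 10.65
tool_pos: [0.5753, 0.2058, 0.074]
tool_rot: [-0.0, 0.999, -0.017, 0.044]
contact_force: [0.7, 0.0, 2.0]
gripper_width: 0.003
```

Call:
step_arm(moves=[[0, 0, 0.0005, 0, 0, 0, 0], [0, 0, 0, 0, 0, 0, 0]])

```text
time: 10.85
tool_pos: [0.5754, 0.2058, 0.0738]
tool_rot: [-0.0, 0.999, -0.017, 0.044]
contact_force: [0.6, -0.4, 3.2]
gripper_width: 0.001
```

Call:
step_arm(moves=[[0, 0, 0.0007, 0, 0, 0, 0], [0, 0, 0, 0, 0, 0, 0]])

```text
time: 11.05
tool_pos: [0.5755, 0.2058, 0.0737]
tool_rot: [0.0, 0.999, -0.017, 0.044]
contact_force: [-1.3, -0.2, 7.5]
gripper_width: -0.0
```

Call:
step_arm(moves=[[0, 0, -0.01, 0, 0, 0, 0], [0, 0, -0.03, 0, 0, 0, 0], [0, 0, -0.04, 0, 0, 0, 0], [-0.02, 0.03, -0.03, 0, 0, 0, 0], [-0.02, 0.03, -0.02, 0, 0, 0, 0], [0, 0, 0, 0, 0, 0, 0], [0, 0, 0, 0, 0, 0, 0]])

```text
time: 11.75
tool_pos: [0.5218, 0.1471, 0.199]
tool_rot: [-0.0, 0.999, -0.018, 0.044]
contact_force: [0.2, 0.1, 0.6]
gripper_width: 0.004
```

```bash
python3 look.py w9;python3 - <<'E'
from h import *
for n in('top',):
    p,d=grab_frame(n);save(n+'9.png',p)
a=cv2.imread('pics/w9.png')
cv2.imwrite('pics/w9f.png',a)
z=cv2.imread('pics/top9.png');cv2.imwrite('pics/top9z.png',cv2.resize(z[120:250,200:460],(780,390),interpolation=cv2.INTER_CUBIC))
E
```

```text
11.75 [0.5218 0.1471 0.199 ] [-2.53575814e-04  9.98884435e-01 -1.75994785e-02  4.38187058e-02] [0.22 0.1  0.58] 0.0035535090668118363
```

View pics/w9.png

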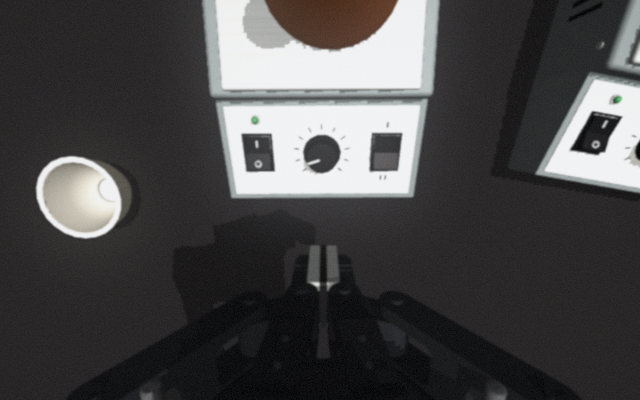

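View pics/top9z.png

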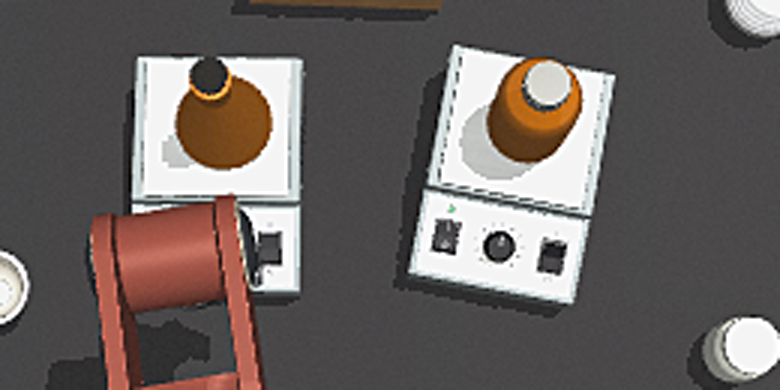

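Both flask-stirrer rockers have the upper end down: power at (258,153), mode at (386,152). The knob pointer at (312,163) points the same way as before. Flask, bottle, bowl and jar are where they were, and the arm is clear.

```bash
python3 -c "
from h import *
print(state()['time'],np.round(state()['contact_force'],2));print(job_done())"
```

```text
11.85 [-0.56 -0.59 -0.36]
the job is handed in; nothing more can be done
None
```

I tipped the flask stirrer's mode rocker to one-way while its power was still off. I then tipped its power rocker to on, withdrew, and handed the job in at 11.85 s.

- **Pressing force:** each rocker went down to its firm stop, with about 5 N read on mode and 7.5 N on power (limit 30 N).
- **Rockers:** the last wrist picture shows both upper ends down. I judged this from the picture and the force at the stop; there was no direct reading of the joint angles.
- **Everything else:** the flask stirrer's knob pointer is unchanged. Flask, bottle, jar and bowl, and the other stirrer's switches and knob, look as they did at the start. I compared these by eye and did not measure them.
- **Clearance:** the tool stood about 13 cm clear, and the force read under 1 N, which is noise level.

No check failed. My first estimate of the rocker centres was about 2 mm off. The second wrist view corrected it before any contact.

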